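# Tap the taper key tight in the pulley hub

## Robot

A 6-joint arm with a two-finger parallel gripper is mounted at the origin on the work surface. World frame = base frame: x ahead of the robot, y to its left, z up, the work surface at z = 0. Lengths are in m, angles in rad, forces in N, time in s.
With the tool pointing down it reaches from about 0.275 to 0.825 m from the base axis. Payload 4.9 kg.
Tool frame: the origin (TCP) lies at the very end of the fingers, on their centre line; the grasp point (between the pads) lies 19 mm behind it; z points along the fingers, y is the line along which they close (so a half turn about z gives the same grasp; the last joint's range is limited). The gripper opens to 85 mm and grips with 20 to 120 N. Pads are 22 mm wide; open, the fingers measure 114 mm over their backs; the gripper's body (76 mm by 85 mm) begins 54 mm behind the grasp point. The pads swing forward as they close: fully open they stand 13 mm farther back than shut.
Start: joints at [0.996, 0.326, -0.193, 1.052, 0, 1.437], TCP at [0.235, 0.497, 0.231] pointing down, gripper open.
Joint ranges: [-2.65, 2.65], [-0.97, 1.79], [-1.3, 1.35], [-1.93, 2.1], [-1.47, 1.37], [-3.14, 3.14]. Speed limits (rad/s): [2.57, 2.57, 3.14, 3.14, 3.14, 3.14].

## Interface

Orientations are given as [roll, pitch, yaw] about the fixed x, y, z axes, in that order (R = Rz(yaw) Ry(pitch) Rx(roll)).
In Python, from rig import * gives the robot as it stands.
- The arm moves only by the tool drive_tool, never from a script. Its arguments are lists of equal length, an entry for each row: "claw": the closure, from -1 (fully open) to 1 (shut), so that 0 is half open; "translation": the shift along the world's x, y, z in cm, a list of three; "spin": the turn about the world's z in degrees. In form: {"claw": [claw, ...], "translation": [[dx, dy, dz], ...], "spin": [spin, ...]}. A call has exactly 5 rows; each row shifts and turns the commanded pose from where the row before left it; what a row does not reach is not made up. A row lasts 1/10 s, in which the tool goes at most 50 mm and 8.59 degrees, less where a joint would pass 70% of its speed; a pose out of reach is approached as far as the arm can. A call is refused whole if a number of a shift passes 5 or a number of a turn 8.59, either way. A call with a gripper value outside its range is refused whole. The fingers move at their own pace and stop on an object; "newtons" is the grip in N (left out, the last holds). Time passes only in rows, so rows that do not move let the fingers close, or fill a call up. It gives the time, the measured TCP pose, the force, the opening and the grip force at its end, in the units of the state.
- get_obs(): the state, without advancing time (a new reading comes with each control period).
- grab_frame(name): name is "scene" or "top" or "wrist"; returns the picture (480x640x3 uint8, blue, green, red); there is no depth.
- get_calibration(name): a dict with "fov_y" (degrees; the focal length in pixels is half the picture's height over the tangent of half this angle, whatever the lens; pixels are square), "cx", "cy" (the principal point, pixels), "R" (3x3) and "t" (3): a world point X has camera coordinates R X + t; the wrist camera has in their place "hand_eye" (4x4, takes a point from camera to tool coordinates, whose origin is the TCP and whose axes are the flange's). Camera axes: x right, y down, z forward; pixel columns grow to the right and rows downward; lengths in m; the calibration is good to about 2 mm. A picture is of the moment at which its call begins: read the wrist's pose just before it. get_calibration takes no time and is no camera call.
- job_done(): hands the job in; it is judged then, once.
The state is a dict: "time_s": time; "joint_pos": joint angles; "joint_velocities": joint speeds; "joint_efforts": joint torques, N m; "position": TCP position; "tcp_rot": TCP orientation; "ft_force": force on the tool from outside, world axes, zero at the start; "wrist_torque": the same for the moment, N m; "opening": finger opening in m; "grasp_force": force on a finger pad.
Only numpy, scipy, OpenCV 4.12 (cv2) and the standard library are available. Lean on these libraries where they do the work, as an engineer would, in place of code of your own. Each camera call takes 0.05 s, during which the arm holds its last target. There are 200 camera calls.

## Task

Take the brass taper key from the key stand, start it tip down in the keyway between the shaft and the hub of the red belt pulley, red-striped tapered side towards the pulley's rim, and tap or press it down until it is tight: until it takes a push of about 15 N to move it further. Do not force it much beyond 20 N, or the hub cracks. Let go of it, and leave the other two keys in the stand.

Things in the scene. Friction and masses are not known exactly. Their poses are not given: they have to be found in the camera images.
- key: Brass taper key, loose, about 90 g, upright in the stand. Origin: centre of its tip; z up. Shank oiled, 56 mm long, 8 mm wide in y (lowest 4 mm: 5.5 mm wide). Flat face at x = -4 mm; tapered face at x = +1 mm at the tip, sloping 1 in 8 out to x = +8 mm under the head.
- key_head (a point): Centre of the brass key's head, 68 mm above the key's tip. The head is a block 16 (x) by 22 (y) by 24 (z) mm; a red stripe on its top runs along the edge on the tapered (+x) side.
- stand: Grey key stand, fixed, 50 (x) by 180 (y) by 62 (z) mm, origin centre of its underside; three slots 20 by 14 mm at y = -60, 0, +60 mm. In each hangs a key, its head resting on the stand's top, its tip 6 mm above the table, its axes parallel to the stand's. Which key hangs where varies.
- key_wide: Dark steel key, same head, straight 12 mm square shank, hanging in the stand. Not to be used; leave it.
- key_short: White plastic key, same head, straight short 10 mm square shank, hanging in the stand. Not to be used; leave it.
- gearmotor: Blue gearmotor, fixed: gearbox 120 by 120 by 70 mm, origin centre of its underside, z up. The 31 mm shaft stands up from its middle, its end flush with the hub's top, 123 mm above the table; it may stand up to 1.25 mm off the middle along x, either way, which is not measured. The motor sticks out to -y. The keyway is on the shaft's +x side.
- keyway (a point): On the inner (shaft) side of the keyway's mouth: 16 mm from the gearbox's middle along its +x, 123 mm above the table; axes as the gearmotor's. The mouth is 10.5 mm wide (y) and reaches in x from the shaft's upright flat (at -1.25 to +1.25 mm from here) to the hub's wall (+9 mm). The key goes in tip down, its x along this x, its flat face on the shaft's flat.
- pulley: Red belt pulley, 94 mm diameter, 39 mm high, light metal hub, fixed, origin on its axis at its underside, 84 mm above the table. The hub's wall of the keyway slopes inwards going down, 1 in 8 like the key. The key meets both walls with its tip 22 to 42 mm below the hub's top; from there resistance rises about 6 N per mm (the hub springs), and it stays by friction.
Mind the look-alikes: they are no part of the job. Of the things that look like the key, the largest one is meant.

How it is judged:
On the way:
1. the key's tip has been started in the keyway, more than 6 mm deep (z of key in the frame of keyway between -0.05 and -0.006 m and x of key in the frame of keyway between 0 and 0.012 m and y of key in the frame of keyway between -0.004 and 0.004 m), for 0.05 s.
At the end, for the whole second after the job is handed in: The key stands in the keyway, released and at rest, wedged against the hub with more than 11 N of side force (a push of about 10 N or more), its tip at least 15 mm below the hub's top, flat side to the shaft, within 0.1 rad of upright; the other two keys are in the stand (contact force between key and pulley above 11 N and z of key in the frame of keyway below -0.015 m and x of key in the frame of keyway between 0.001 and 0.007 m and y of key in the frame of keyway between -0.003 and 0.003 m and angle between key's own z axis and vertical below 0.1 rad and angle between the x axis of key and the x axis of gearmotor, either way round below 0.25 rad and linear speed of key below 0.01 m/s and distance of each of key_wide, key_short from where it was at the start of the episode below 0.015 m); the robot touches nothing.
It fails at once if the key was driven or knocked so hard against the hub that it cracks (side force over 35 N) (contact force between key and pulley above 35 N).
It fails at once if one of the other two keys was moved by more than 15 mm (distance of any of key_wide, key_short from where it was at the start of the episode above 0.015 m).
It also fails if it takes over 42 s, if anything falls off the work surface, if the arm or the gripper's body presses on something with over 40 N, if the wrist force passes 120 N, or if a joint passes its speed limit or range.

## Working session

There is one attempt and no reset: what is moved stays moved. The work goes in short steps, Python scripts to look and compute and a tool call to move; the robot and the scene stay as the last step left them, time stands still between calls to the robot, and variables do not carry over. Pictures are saved under pics/ and viewed, at most 10 in all, crops included, and the job is handed in when it is done.

Besides the shell and the picture viewer there is one more tool, called after "Emit:" by a JSON object that holds its "fn" and its "kwargs". drive_tool: Moves the arm, as the interface text tells. Its arguments: {"type":"object","properties":{"claw":{"type":"array","items":{"type":"number"}},"translation":{"type":"array","items":{"type":"array","items":{"type":"number"}}},"spin":{"type":"array","items":{"type":"number"}},"newtons":{"type":"number"}},"required":["claw","translation","spin"]}

```bash
mkdir -p pics; python3 - <<'E'
from rig import *
import cv2,numpy as np
o=get_obs();print({k:np.round(v,3).tolist() for k,v in o.items()})
for n in("scene","top","wrist"):
    im=grab_frame(n);cv2.imwrite(f"pics/{n}0.png",im)
    c=get_calibration(n);print(n,{k:np.round(v,4).tolist() for k,v in c.items() if not isinstance(v,str)},[v for v in c.values() if isinstance(v,str)])
E
```

```text
{'time_s': 0.0, 'joint_pos': [0.996, 0.327, -0.194, 1.052, -0.0, 1.437], 'joint_velocities': [-0.001, -0.0, -0.002, -0.001, 0.001, 0.0], 'joint_efforts': [0.003, -44.34, 26.244, 0.015, 0.0, 0.0], 'position': [0.234, 0.497, 0.23], 'tcp_rot': [-3.14, -0.0, 2.701], 'ft_force': [0.796, -0.911, -0.029], 'wrist_torque': [-0.006, 0.058, -0.017], 'grasp_force': 0.0, 'opening': 0.085}
scene {'fov_y': 45.6728, 'cx': 325.3935, 'cy': 239.8332, 'R': [[-0.2881, 0.9573, -0.0217], [0.5338, 0.1418, -0.8336], [-0.795, -0.2518, -0.5519]], 't': [0.1158, -0.1957, 1.4083]} []
top {'fov_y': 51.6798, 'cx': 318.3977, 'cy': 246.6149, 'R': [[-0.0009, -1.0, -0.0077], [-0.9926, 0.0019, -0.1213], [0.1213, 0.0075, -0.9926]], 't': [0.0353, 0.5425, 0.9023]} []
wrist {'fov_y': 68.936, 'cx': 321.0608, 'cy': 244.0693, 'hand_eye': [[0.0002, -0.9654, -0.2608, 0.0656], [1.0, 0.0002, -0.0, 0.0001], [0.0001, -0.2608, 0.9654, -0.1427], [0.0, 0.0, 0.0, 1.0]]} []
```

View pics/top0.png

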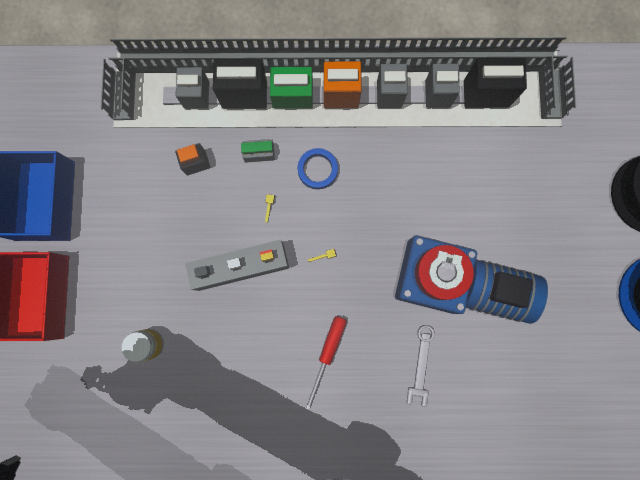

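View pics/scene0.png

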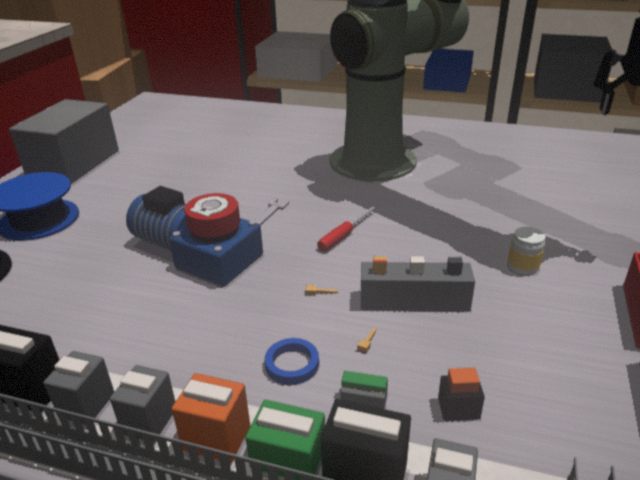

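The top view shows the stand at about (240,265) with the brass key at (266,256). The gearmotor's shaft is at (446,271), with the motor to the right. I'll enlarge both areas.

```bash
python3 - <<'E'
import cv2,numpy as np
im=cv2.imread("pics/top0.png")
a=cv2.resize(im[225:305,180:300],None,fx=5,fy=5,interpolation=cv2.INTER_CUBIC)
b=cv2.resize(im[225:325,390:550],None,fx=5,fy=5,interpolation=cv2.INTER_CUBIC)
c=np.zeros((600,800,3),np.uint8)
cv2.imwrite("pics/ca.png",cv2.resize(np.hstack([im[225:325,180:300],im[225:325,395:475]]),None,fx=4,fy=4,interpolation=cv2.INTER_CUBIC))
E
```

```text
(no output)
```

View pics/ca.png

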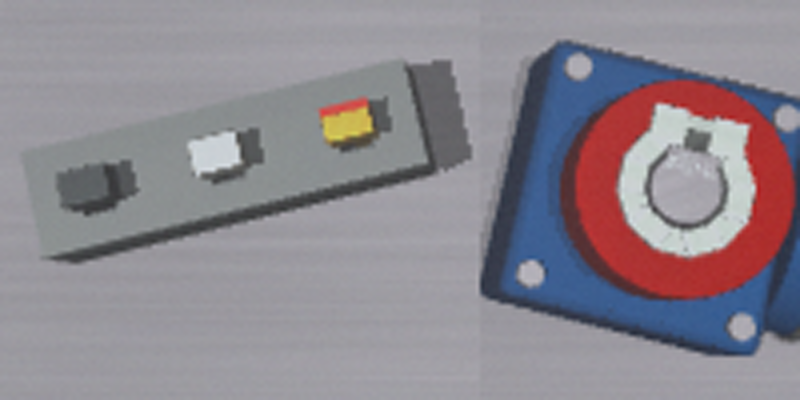

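```bash
cat > h.py <<'E'
from rig import *
import cv2,numpy as np
from scipy.spatial.transform import Rotation as Ro
def ray(n,u,v,o=None):
    c=get_calibration(n);f=240/np.tan(np.radians(c["fov_y"])/2)
    d=np.array([(u-c["cx"])/f,(v-c["cy"])/f,1])
    if n=="wrist":
        T=np.array(c["hand_eye"]);R=Ro.from_euler("xyz",o["tcp_rot"]).as_matrix()
        return R@T[:3,3]+np.array(o["position"]),R@T[:3,:3]@d
    R=np.array(c["R"]);return -R.T@np.array(c["t"]),R.T@d
def at(n,u,v,z,o=None):
    p,d=ray(n,u,v,o);return p+d*(z-p[2])/d[2]
def proj(P,o):
    c=get_calibration("wrist");f=240/np.tan(np.radians(c["fov_y"])/2)
    T=np.array(c["hand_eye"]);R=Ro.from_euler("xyz",o["tcp_rot"]).as_matrix()
    q=T[:3,:3].T@(R.T@(np.array(P)-o["position"])-T[:3,3]);return q[:2]/q[2]*f+[c["cx"],c["cy"]]
E
python3 - <<'E'
from h import *
A=lambda x,y:(180+x/4,225+y/4);B=lambda x,y:(395+(x-480)/4,225+y/4)
for nm,p,z in [("key",A(346,118),.086),("white",A(215,152),.086),("dark",A(86,186),.086),("TLstand",A(20,152),.062),("TRstand",A(405,60),.062),("BR",A(433,168),.062),("BL",A(42,257),.062),("shaft",B(687,187),.123),("kw",B(698,140),.123),
 ("gTL",B(560,42),.07),("gBL",B(485,294),.07),("s1",B(579,67),.07),("s2",B(530,273),.07),("s3",B(741,327),.07),("s4",B(788,118),.07)]:
    print(nm,np.round(at("top",*p,z),4))
E
```

```text
key [0.5221 0.1264 0.086 ]
white [0.507  0.1844 0.086 ]
dark [0.492  0.2413 0.086 ]
TLstand [0.5093 0.2778 0.062 ]
TRstand [0.5513 0.1024 0.062 ]
BR [0.5017 0.0892 0.062 ]
BL [0.4615 0.2663 0.062 ]
shaft [ 0.4883 -0.1832  0.123 ]
kw [ 0.5082 -0.1885  0.123 ]
gTL [ 0.558  -0.1411  0.07  ]
gBL [ 0.4443 -0.1049  0.07  ]
s1 [ 0.5465 -0.1494  0.07  ]
s2 [ 0.4536 -0.1252  0.07  ]
s3 [ 0.4296 -0.2185  0.07  ]
s4 [ 0.5231 -0.243   0.07  ]
```

Emit:
{"fn": "drive_tool", "kwargs": {"claw": [-1, -1, -1, -1, -1], "translation": [[2.88, -3.71, 0], [2.88, -3.71, 0], [2.88, -3.71, 0], [2.88, -3.71, 0], [2.88, -3.71, 0]], "spin": [-8.46, -8.46, -8.46, -8.46, -8.46]}}

```text
time_s: 0.65
position: [0.3793, 0.3104, 0.2312]
tcp_rot: [-3.142, -0.0, 1.957]
ft_force: [0.1, 0.5, 0.1]
opening: 0.0855
grasp_force: 0.0
```

Emit:
{"fn": "drive_tool", "kwargs": {"claw": [-1, -1, -1, -1, -1], "translation": [[2.88, -3.71, 0], [2.88, -3.71, 0], [2.88, -3.71, -1], [2.88, -3.71, -1], [2.88, -3.71, -2]], "spin": [-8.45, 0, 0, 0, 0]}}

```text
time_s: 1.15
position: [0.5239, 0.1255, 0.1923]
tcp_rot: [3.139, 0.0, 1.815]
ft_force: [-0.1, 0.1, 0.5]
opening: 0.085
grasp_force: 0.0
```

Emit:
{"fn": "drive_tool", "kwargs": {"claw": [-1, -1, -1, -1, -1], "translation": [[0, 0, 0], [0, 0, 0], [0, 0, 0], [0, 0, 0], [0, 0, 0]], "spin": [0, 0, 0, 0, 0]}}

```text
time_s: 1.65
position: [0.5217, 0.1284, 0.1923]
tcp_rot: [3.141, 0.0, 1.817]
ft_force: [-0.3, 0.1, -1.1]
opening: 0.0855
grasp_force: 0.0
```

```bash
python3 - <<'E'
from h import *
o=get_obs();im=grab_frame("wrist");print(o["time_s"],o["position"],o["tcp_rot"],o["ft_force"])
cv2.imwrite("pics/w1.png",im);np.savez("o1.npz",position=o["position"],tcp_rot=o["tcp_rot"])
hsv=cv2.cvtColor(im,cv2.COLOR_BGR2HSV);print(proj([.522,.126,.086],o))
E
```

```text
1.65 [0.52171002 0.12837783 0.19229301] [3.14075565e+00 7.09822299e-05 1.81715166e+00] [-0.3114125   0.05635462 -1.06949845]
[320.09924586 245.19118811]
```

View pics/w1.png

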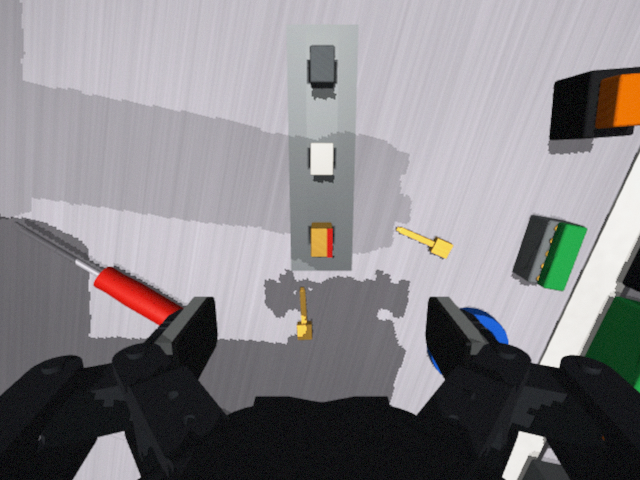

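The brass key is at about (321,240), red stripe on the right (+x). The white key is at (321,160) and the dark one at (322,65). The key sits nearly on the fingers' centre line.

```bash
python3 - <<'E'
from h import *
o=dict(np.load("o1.npz"));im=cv2.imread("pics/w1.png").astype(int)
b,g,r=im[...,0],im[...,1],im[...,2]
def box(m,x0,x1,y0,y1):
    m=m[y0:y1,x0:x1].astype(np.uint8);ys,xs=np.nonzero(m);return (xs.min()+x0,xs.max()+x0+1,ys.min()+y0,ys.max()+y0+1,cv2.minAreaRect(np.column_stack([xs+x0,ys+y0]).astype(np.float32)))
k=box((r-b>60),295,350,205,270);w=box((r>190)&(abs(r-b)<15),300,345,135,175);d=box(r<75,300,345,30,80)
for n,q in(("key",k),("white",w),("dark",d)):print(n,q)
for y in range(218,264,3):print(y,im[y,318].tolist(),im[y,330].tolist())
for y in (230,240):print([im[y,x].tolist() for x in range(306,338,2)])
# stand edges at z=.062 on two rows
for y in(60,110,200,250):
    print(y,[ (x,int(im[y,x].sum())) for x in range(284,362,2) if abs(im[y,x].sum()-im[y,x+2].sum())>60])
E
```

```text
key (np.int64(311), np.int64(333), np.int64(223), np.int64(258), ((321.5, 240.0), (34.0, 21.0), 90.0))
white (np.int64(311), np.int64(333), np.int64(143), np.int64(175), ((321.5, 158.5), (31.0, 21.0), 90.0))
dark (np.int64(308), np.int64(337), np.int64(60), np.int64(80), ((322.0, 69.5), (28.0, 19.0), 0.0))
218 [129, 128, 122] [129, 126, 122]
221 [121, 124, 125] [121, 123, 120]
224 [41, 92, 121] [40, 91, 118]
227 [35, 88, 116] [36, 88, 117]
230 [71, 173, 224] [29, 39, 213]
233 [72, 177, 226] [27, 34, 213]
236 [71, 172, 223] [29, 39, 213]
239 [76, 178, 228] [32, 37, 213]
242 [69, 172, 221] [27, 34, 214]
245 [68, 169, 220] [26, 38, 210]
248 [73, 175, 224] [23, 32, 207]
251 [69, 166, 217] [21, 30, 209]
254 [68, 164, 214] [23, 32, 207]
257 [92, 96, 98] [87, 87, 178]
260 [122, 120, 116] [123, 121, 119]
263 [120, 119, 114] [120, 121, 115]
[[130, 128, 124], [89, 88, 84], [45, 74, 93], [75, 177, 226], [73, 179, 228], [70, 174, 223], [71, 173, 224], [73, 175, 225], [74, 177, 226], [71, 177, 227], [65, 152, 222], [25, 38, 213], [29, 39, 213], [38, 41, 168], [88, 85, 82], [127, 126, 122]]
[[126, 123, 119], [97, 97, 93], [58, 83, 98], [71, 172, 222], [71, 172, 222], [72, 173, 222], [73, 175, 226], [71, 174, 226], [76, 177, 225], [69, 171, 221], [61, 147, 221], [21, 30, 209], [25, 37, 213], [40, 43, 166], [95, 93, 88], [128, 126, 121]]
60 [(304, 551), (306, 485), (310, 249), (336, 307)]
110 []
200 [(288, 516), (352, 394)]
250 [(288, 634), (290, 543), (310, 345), (326, 416), (332, 276), (350, 364), (352, 465)]
```

```bash
python3 - <<'E'
from h import *
o=dict(np.load("o1.npz"))
p=at("wrist",322,242.5,.086,o);w=at("wrist",322,157,.086,o);d=at("wrist",322.3,64,.086,o);print(p,w,d,np.degrees(np.arctan2(-(d-p)[0],(d-p)[1])),np.linalg.norm(w-p),np.linalg.norm(d-w));print((p-o["position"])*100)
E
```

```text
[0.522858   0.12833553 0.086     ] [0.50789159 0.18762358 0.086     ] [0.4937714  0.24435325 0.086     ] 14.074427878302773 0.061147912357363686 0.05846054193852632
[ 1.14798145e-01 -4.23088390e-03 -1.06293011e+01]
```

Emit:
{"fn": "drive_tool", "kwargs": {"claw": [-1, -1, -1, -1, -1], "translation": [[0.1, 0, -4], [0, 0, -4], [0, 0, -2.5], [0, 0, -1.5], [0, 0, 0]], "spin": [0, 0, 0, 0, 0]}}

```text
time_s: 2.2
position: [0.521, 0.1276, 0.0698]
tcp_rot: [-3.138, -0.001, 1.816]
ft_force: [-0.2, -0.2, 0.2]
opening: 0.0858
grasp_force: 0.0
```

Emit:
{"fn": "drive_tool", "kwargs": {"claw": [-1, -1, 0.3, 0.3, 0.3], "translation": [[0, 0, -0.5], [0, 0, 0], [0, 0, 0], [0, 0, 0], [0, 0, 0]], "spin": [0, 0, 0, 0, 0], "newtons": 50}}

```text
time_s: 2.7
position: [0.5235, 0.1272, 0.0673]
tcp_rot: [3.14, 0.0, 1.815]
ft_force: [-0.4, 0.0, -0.1]
opening: 0.044
grasp_force: 0.0
```

Emit:
{"fn": "drive_tool", "kwargs": {"claw": [1, 1, 1, 1, 1], "translation": [[0, 0, 0], [0, 0, 0], [0, 0, 0], [0, 0, 0], [0, 0, 0]], "spin": [0, 0, 0, 0, 0]}}

```text
time_s: 3.2
position: [0.5233, 0.1272, 0.067]
tcp_rot: [3.141, 0.0, 1.815]
ft_force: [-0.6, -0.3, 4.2]
opening: 0.0147
grasp_force: 50.8
```

Emit:
{"fn": "drive_tool", "kwargs": {"claw": [1, 1, 1, 1, 1], "translation": [[0, 0, 0], [0, 0, 1], [0, 0, 2], [0, 0, 3], [0, 0, 3]], "spin": [0, 0, 0, 0, 0]}}

```text
time_s: 3.7
position: [0.5222, 0.1271, 0.1573]
tcp_rot: [-3.14, -0.0, 1.815]
ft_force: [0.3, -0.4, -1.2]
opening: 0.0146
grasp_force: 50.2
```

Emit:
{"fn": "drive_tool", "kwargs": {"claw": [1, 1, 1, 1, 1], "translation": [[0, -1, 4], [0, -2.5, 3], [-0.25, -4, 1.8], [-0.5, -4, 0], [-0.5, -4, 0]], "spin": [0, -7.2, -7.2, -7.2, -7.1]}}

```text
time_s: 4.2
position: [0.5105, -0.029, 0.2458]
tcp_rot: [3.14, -0.0, 1.31]
ft_force: [-0.1, -0.2, -1.8]
opening: 0.0146
grasp_force: 50.1
```

Emit:
{"fn": "drive_tool", "kwargs": {"claw": [1, 1, 1, 1, 1], "translation": [[-0.4, -4, 0], [-0.4, -4, 0], [-0.4, -4, 0], [0, -4, 0], [0, -3, 0]], "spin": [0, 0, 0, 0, 0]}}

```text
time_s: 4.7
position: [0.4979, -0.22, 0.2448]
tcp_rot: [-3.141, 0.0, 1.313]
ft_force: [0.1, 0.3, -1.1]
opening: 0.0149
grasp_force: 50.1
```

Emit:
{"fn": "drive_tool", "kwargs": {"claw": [1, 1, 1, 1, 1], "translation": [[0, -1, 0], [0, 0, 0], [0, 0, 0], [0, 0, 0], [0, 0, 0]], "spin": [0, 0, 0, 0, 0]}}

```text
time_s: 5.2
position: [0.4987, -0.2264, 0.2448]
tcp_rot: [-3.141, -0.0, 1.316]
ft_force: [0.0, -0.5, -0.5]
opening: 0.0148
grasp_force: 50.1
```

```bash
python3 - <<'E'
from h import *
o=get_obs();im=grab_frame("wrist");print(o["time_s"],o["position"],o["tcp_rot"],o["ft_force"],o["joint_pos"])
cv2.imwrite("pics/w2.png",im);np.savez("o2.npz",position=o["position"],tcp_rot=o["tcp_rot"])
print(proj([.508,-.189,.123],o))
E
```

```text
5.2 [ 0.49865817 -0.22644508  0.24482826] [-3.14143423e+00 -2.65190426e-04  1.31601464e+00] [ 0.03561793 -0.49859446 -0.52594696] [-5.61176757e-01  3.13440203e-01 -1.75321627e-01  1.08226553e+00
  2.05056053e-04  1.26440121e+00]
[320.10148407 187.3734849 ]
```

View pics/w2.png

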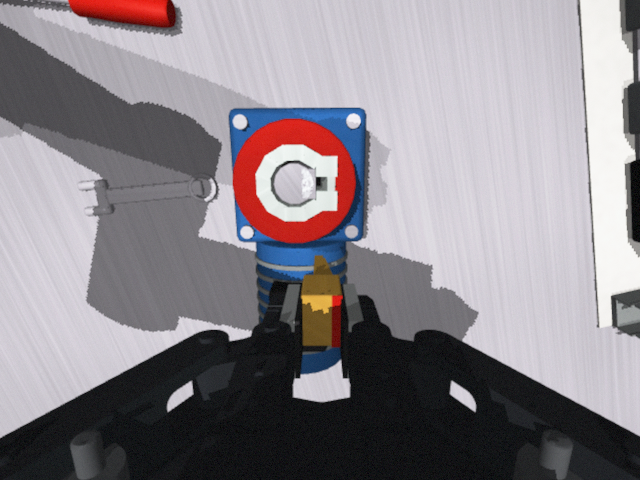

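The hub is at (295,182) and the keyway slot at about (322,183), with the gearbox square to the image. The key hangs from the fingers, its tip near (320,260). I'll enlarge this area.

```bash
python3 - <<'E'
import cv2
im=cv2.imread("pics/w2.png")[140:300,225:375]
cv2.imwrite("pics/w2c.png",cv2.resize(im,None,fx=3.7,fy=3.7,interpolation=cv2.INTER_CUBIC))
E
```

```text
(no output)
```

View pics/w2c.png

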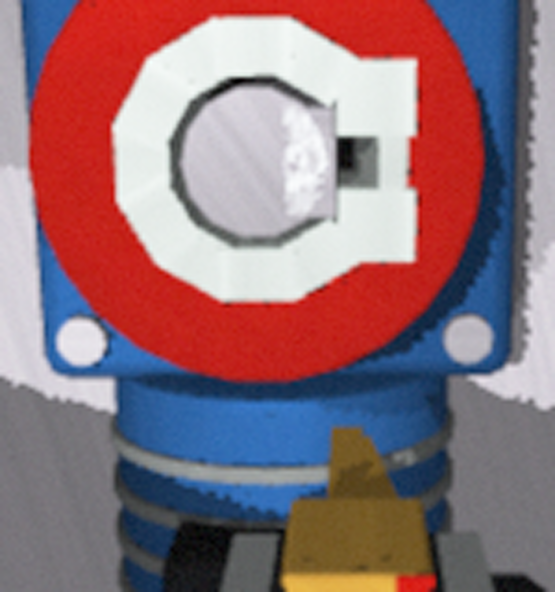

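```bash
python3 - <<'E'
import cv2
im=cv2.imread("pics/w2.png").astype(int)
for y in (180,183,186): print(y,[(x,im[y,x].tolist()) for x in range(308,332)])
print([(y,im[y,321].tolist()) for y in range(170,198)])
for x0 in(240,354,247,352):pass
g=im.sum(2)
import numpy as np
for n,(x,y) in dict(a=(240,122),b=(353,121),c=(247,232),d=(351,232)).items():
    w=g[y-12:y+13,x-12:x+13]; m=(im[y-12:y+13,x-12:x+13].min(2)>150).astype(np.uint8)
    k,l,s,c=cv2.connectedComponentsWithStats(m);i=l[12,12];print(n,c[i]+[x-12,y-12],s[i])
E
```

```text
180 [(308, [235, 231, 229]), (309, [238, 234, 234]), (310, [243, 240, 239]), (311, [246, 244, 243]), (312, [240, 237, 236]), (313, [210, 201, 203]), (314, [205, 196, 200]), (315, [161, 156, 159]), (316, [46, 46, 44]), (317, [16, 11, 16]), (318, [18, 17, 13]), (319, [8, 11, 12]), (320, [46, 46, 44]), (321, [73, 74, 70]), (322, [82, 82, 80]), (323, [91, 91, 87]), (324, [109, 112, 107]), (325, [123, 126, 118]), (326, [120, 124, 119]), (327, [178, 183, 176]), (328, [225, 229, 223]), (329, [226, 228, 222]), (330, [224, 226, 221]), (331, [226, 228, 223])]
183 [(308, [236, 232, 232]), (309, [224, 219, 221]), (310, [227, 223, 223]), (311, [242, 239, 238]), (312, [246, 244, 242]), (313, [230, 227, 227]), (314, [206, 198, 203]), (315, [162, 156, 159]), (316, [51, 49, 50]), (317, [13, 10, 15]), (318, [16, 20, 19]), (319, [27, 20, 22]), (320, [47, 46, 45]), (321, [74, 76, 72]), (322, [100, 102, 101]), (323, [121, 124, 120]), (324, [121, 123, 121]), (325, [118, 122, 117]), (326, [130, 133, 130]), (327, [189, 196, 184]), (328, [223, 227, 219]), (329, [224, 227, 220]), (330, [223, 226, 219]), (331,
[... 721 characters left out ...]
33]), (176, [203, 208, 199]), (177, [98, 101, 100]), (178, [75, 76, 74]), (179, [78, 78, 75]), (180, [73, 74, 70]), (181, [84, 85, 81]), (182, [84, 87, 82]), (183, [74, 76, 72]), (184, [73, 75, 69]), (185, [74, 77, 72]), (186, [82, 85, 81]), (187, [93, 95, 89]), (188, [107, 112, 108]), (189, [117, 119, 114]), (190, [150, 154, 147]), (191, [208, 215, 204]), (192, [232, 236, 228]), (193, [232, 236, 230]), (194, [233, 236, 230]), (195, [233, 235, 230]), (196, [233, 236, 231]), (197, [234, 236, 230])]
a [239.51785714 121.36904762] [  5   4  14  15 168]
b [353.06395349 120.44186047] [  5   4  15  16 172]
c [246.41911765 231.97058824] [  5   6  14  13 136]
d [351.1   231.275] [  6   6  13  12 120]
```

```bash
python3 - <<'E'
from h import *
o=dict(np.load("o2.npz"));p=o["position"]
W=lambda u,v,z:at("wrist",u,v,z,o)
s=[W(239.5,121.4,.07),W(353.1,120.4,.07),W(246.4,232,.07),W(351.1,231.3,.07)]
for a,b in((0,1),(2,3)):d=s[b]-s[a];print("yaw x",np.degrees(np.arctan2(d[1],d[0])),np.linalg.norm(d))
for a,b in((2,0),(3,1)):d=s[b]-s[a];print("yaw y",np.degrees(np.arctan2(-d[0],d[1])),np.linalg.norm(d))
print("tool closing yaw",np.degrees(o["tcp_rot"][2])-90)
c=np.mean(s,0);print("gear c",c)
th=o["tcp_rot"][2]-np.pi/2;ex=np.array([np.cos(th),np.sin(th),0]);ey=np.array([-ex[1],ex[0],0])
loc=lambda q:np.round([(q-p)@ex*1e3,(q-p)@ey*1e3],2)
print("gear c loc",loc(c));
for n,u,v in(("flat",315.7,183.5),("wall",327.2,183.5),("ytop",321.5,176.5),("ybot",321.5,190.8)):print(n,loc(W(u,v,.123)))
zt=p[2]-.061
for n,u,v in(("tip -x",315,255.7),("tip+x",322.8,255.7)):print(n,loc(W(u,v,zt)))
zh=p[2]-.061+.056
for n,u,v in(("headunder -x",225+305/3.7,140+500/3.7),("+x",225+418/3.7,140+500/3.7)):print(n,loc(W(u,v,zh)))
zh+=.024
for n,u,v in(("headtop -x",225+281/3.7,140+574/3.7),("+x",225+435/3.7,140+574/3.7)):print(n,loc(W(u,v,zh)))
E
```

```text
yaw x -14.107244631208669 0.09761663715547153
yaw x -14.19721258670382 0.09757153975278884
yaw y -14.285991628978723 0.09753662609420052
yaw y -14.312231621045225 0.0976899870431334
tool closing yaw -14.597915363212763
gear c [ 0.48895708 -0.18154784  0.07      ]
gear c loc [-20.7  41. ]
flat [-3.69 41.47]
wall [ 4.92 41.47]
ytop [ 0.65 46.63]
ybot [ 0.65 36.03]
tip -x [-3.38  3.55]
tip+x [1.37 3.55]
headunder -x [-5.82 11.55]
+x [ 7.87 11.56]
headtop -x [-7.39 12.27]
+x [ 8.49 12.27]
```

Emit:
{"fn": "drive_tool", "kwargs": {"claw": [1, 1, 1, 1, 1], "translation": [[0.58, 1.95, 0], [0.58, 1.95, -1], [0, 0, -2], [0, 0, -1.7], [0, 0, -0.6]], "spin": [0.3, 0, 0, 0, 0]}}

```text
time_s: 5.75
position: [0.5093, -0.1874, 0.1902]
tcp_rot: [-3.139, -0.001, 1.321]
ft_force: [-1.0, 0.3, -0.1]
opening: 0.0147
grasp_force: 50.1
```

Emit:
{"fn": "drive_tool", "kwargs": {"claw": [1, 1, 1, 1, 1], "translation": [[0, 0, 0], [0, 0, 0], [0, 0, 0], [0, 0, 0], [0, 0, 0]], "spin": [0, 0, 0, 0, 0]}}

```text
time_s: 6.25
position: [0.5104, -0.189, 0.1922]
tcp_rot: [3.141, 0.0, 1.319]
ft_force: [-0.1, 0.4, -1.1]
opening: 0.0147
grasp_force: 50.1
```

```bash
python3 - <<'E'
from h import *
o=get_obs();im=grab_frame("wrist");s=grab_frame("scene");print(o["time_s"],o["position"],o["tcp_rot"],o["ft_force"])
cv2.imwrite("pics/w3.png",im);np.savez("o3.npz",position=o["position"],tcp_rot=o["tcp_rot"])
a=cv2.resize(im[160:360,240:400],None,fx=2.5,fy=2.5,interpolation=cv2.INTER_CUBIC)
b=cv2.resize(s[130:230,160:238],None,fx=5,fy=5,interpolation=cv2.INTER_CUBIC)
cv2.imwrite("pics/w3c.png",np.hstack([a,b]))
E
```

```text
6.25 [ 0.51043727 -0.18902349  0.19223507] [3.14064467e+00 1.91378169e-04 1.31922298e+00] [-0.10530734  0.41697968 -1.09748335]
```

View pics/w3c.png

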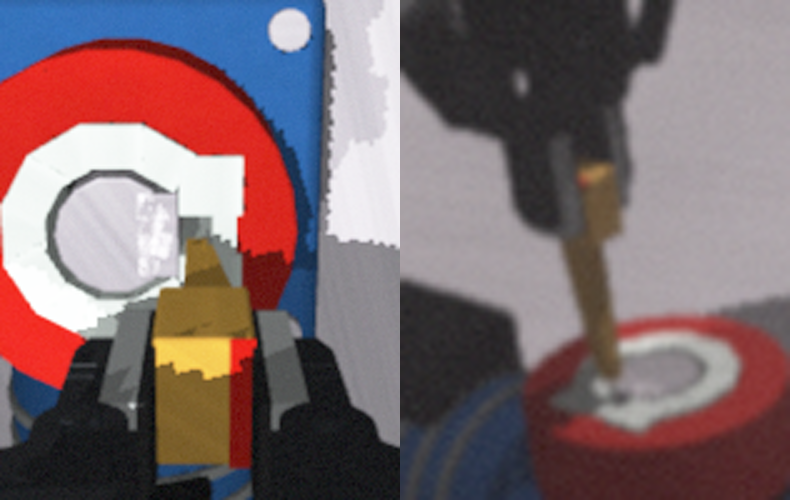

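```bash
python3 - <<'E'
from h import *
o=dict(np.load("o3.npz"));p=o["position"]
th=o["tcp_rot"][2]-np.pi/2;ex=np.array([np.cos(th),np.sin(th),0]);ey=np.array([-ex[1],ex[0],0])
W=lambda x,y,z:at("wrist",240+x/2.5,160+y/2.5,z,o)
loc=lambda q:np.round([(q-p)@ex*1e3,(q-p)@ey*1e3],2)
print("slot corner flat/+y",loc(W(179,218,.123)),"right of top edge",loc(W(213,218,.123)))
print("tip",loc(W(190,240,p[2]-.061)),loc(W(206,240,p[2]-.061)))
im=cv2.imread("pics/w3.png").astype(int)
for v in(249,252,254,256):print(v,[(u,im[v,u].sum()) for u in range(308,342)])
E
```

```text
slot corner flat/+y [-5.57  6.6 ] right of top edge [2.99 6.6 ]
tip [-2.7   3.34] [1.19 3.33]
249 [(308, np.int64(644)), (309, np.int64(645)), (310, np.int64(568)), (311, np.int64(368)), (312, np.int64(254)), (313, np.int64(293)), (314, np.int64(311)), (315, np.int64(314)), (316, np.int64(303)), (317, np.int64(307)), (318, np.int64(303)), (319, np.int64(348)), (320, np.int64(410)), (321, np.int64(424)), (322, np.int64(421)), (323, np.int64(419)), (324, np.int64(516)), (325, np.int64(678)), (326, np.int64(728)), (327, np.int64(727)), (328, np.int64(729)), (329, np.int64(729)), (330, np.int64(728)), (331, np.int64(729)), (332, np.int64(727)), (333, np.int64(728)), (334, np.int64(642)), (335, np.int64(298)), (336, np.int64(298)), (337, np.int64(291)), (338, np.int64(291)), (339, np.int64(292)), (340, np.int64(291)), (341, np.int64(287))]
252 [(308, np.int64(637)), (309, np.int64(643)), (310, np.int64(560)), (311, np.int64(361)), (312, np.int64(267)), (313, np.int64(316)), (314, np.int64(314)), (315, np.int64(315)), (316, np.int64(301)), (317, np.int64(303)), (318, np.int64(330)), (319, 
[... 1305 characters left out ...]
0, np.int64(604)), (311, np.int64(440)), (312, np.int64(274)), (313, np.int64(327)), (314, np.int64(333)), (315, np.int64(288)), (316, np.int64(280)), (317, np.int64(266)), (318, np.int64(245)), (319, np.int64(230)), (320, np.int64(251)), (321, np.int64(287)), (322, np.int64(303)), (323, np.int64(297)), (324, np.int64(311)), (325, np.int64(354)), (326, np.int64(373)), (327, np.int64(367)), (328, np.int64(510)), (329, np.int64(542)), (330, np.int64(361)), (331, np.int64(377)), (332, np.int64(587)), (333, np.int64(718)), (334, np.int64(607)), (335, np.int64(211)), (336, np.int64(271)), (337, np.int64(285)), (338, np.int64(292)), (339, np.int64(295)), (340, np.int64(288)), (341, np.int64(296))]
```

Emit:
{"fn": "drive_tool", "kwargs": {"claw": [1, 1, 1, 1, 1], "translation": [[-0.01, 0.08, 0], [0, 0, -0.4], [0, 0, -0.4], [0, 0, -0.2], [0, 0, -0.2]], "spin": [0, 0, 0, 0, 0]}}

```text
time_s: 6.85
position: [0.5099, -0.1879, 0.1792]
tcp_rot: [-3.141, -0.0, 1.319]
ft_force: [0.0, -0.0, -0.9]
opening: 0.0151
grasp_force: 50.1
```

Emit:
{"fn": "drive_tool", "kwargs": {"claw": [1, 1, 1, 1, 1], "translation": [[0, 0, -0.2], [0, 0, -0.2], [0, 0, -0.2], [0, 0, 0], [0, 0, 0]], "spin": [0, 0, 0, 0, 0]}}

```text
time_s: 7.35
position: [0.5101, -0.188, 0.1737]
tcp_rot: [3.142, 0.0, 1.319]
ft_force: [-0.2, -0.1, -1.4]
opening: 0.0148
grasp_force: 50.1
```

Emit:
{"fn": "drive_tool", "kwargs": {"claw": [1, 1, 1, 1, 1], "translation": [[-0.05, 0.012, 0], [-0.05, 0.012, 0], [-0.04, 0.01, 0], [0, 0, 0], [0, 0, 0]], "spin": [0, 0, 0, 0, 0]}}

```text
time_s: 7.85
position: [0.5087, -0.1877, 0.1737]
tcp_rot: [3.141, 0.0, 1.319]
ft_force: [-0.2, 0.4, -1.4]
opening: 0.0152
grasp_force: 50.1
```

Emit:
{"fn": "drive_tool", "kwargs": {"claw": [1, 1, 1, 1, 1], "translation": [[-0.04, 0.01, 0], [0, 0, 0], [0, 0, 0], [0, 0, 0], [0, 0, 0]], "spin": [0, 0, 0, 0, 0]}}

```text
time_s: 8.35
position: [0.5084, -0.1876, 0.1737]
tcp_rot: [3.141, 0.0, 1.319]
ft_force: [0.4, -0.2, -1.8]
opening: 0.0151
grasp_force: 50.1
```

Emit:
{"fn": "drive_tool", "kwargs": {"claw": [1, 1, 1, 1, 1], "translation": [[-0.04, 0.01, 0], [0, 0, 0], [0, 0, 0], [0, 0, 0], [0, 0, 0]], "spin": [0, 0, 0, 0, 0]}}

```text
time_s: 8.85
position: [0.5082, -0.1875, 0.1738]
tcp_rot: [3.141, -0.0, 1.319]
ft_force: [2.1, -0.3, -2.4]
opening: 0.0146
grasp_force: 50.0
```

Emit:
{"fn": "drive_tool", "kwargs": {"claw": [1, 1, 1, 1, 1], "translation": [[-0.03, 0.008, 0], [0, 0, 0], [0, 0, 0], [0, 0, 0], [0, 0, 0]], "spin": [0, 0, 0, 0, 0]}}

```text
time_s: 9.35
position: [0.508, -0.1875, 0.1738]
tcp_rot: [3.141, 0.0, 1.319]
ft_force: [3.4, -1.7, -1.9]
opening: 0.0148
grasp_force: 49.9
```

Emit:
{"fn": "drive_tool", "kwargs": {"claw": [1, 1, 1, 1, 1], "translation": [[0.04, -0.01, 0], [0, 0, -0.3], [0, 0, -0.3], [0, 0, -0.2], [0, 0, -0.1]], "spin": [0, 0, 0, 0, 0]}}

```text
time_s: 9.85
position: [0.5081, -0.1876, 0.1646]
tcp_rot: [3.141, 0.0, 1.319]
ft_force: [3.7, -0.8, 1.3]
opening: 0.0148
grasp_force: 50.4
```

Emit:
{"fn": "drive_tool", "kwargs": {"claw": [1, 1, 1, 1, 1], "translation": [[0, 0, -0.1], [0, 0, -0.1], [0, 0, -0.1], [0, 0, -0.1], [0, 0, 0]], "spin": [0, 0, 0, 0, 0]}}

```text
time_s: 10.35
position: [0.5081, -0.1875, 0.1606]
tcp_rot: [3.141, 0.0, 1.319]
ft_force: [4.1, -1.4, -0.8]
opening: 0.0147
grasp_force: 50.2
```

Emit:
{"fn": "drive_tool", "kwargs": {"claw": [1, 1, 1, 1, 1], "translation": [[0.03, -0.008, -0.05], [0, 0, -0.1], [0, 0, -0.1], [0, 0, 0], [0, 0, 0]], "spin": [0, 0, 0, 0, 0]}}

```text
time_s: 10.85
position: [0.5082, -0.1875, 0.158]
tcp_rot: [-3.141, -0.0, 1.319]
ft_force: [3.9, -0.6, -1.1]
opening: 0.0146
grasp_force: 50.1
```

Emit:
{"fn": "drive_tool", "kwargs": {"claw": [1, 1, 1, 1, 1], "translation": [[0, 0, -0.1], [0, 0, -0.1], [0, 0, 0], [0, 0, 0], [0, 0, 0]], "spin": [0, 0, 0, 0, 0]}}

```text
time_s: 11.35
position: [0.5082, -0.1875, 0.156]
tcp_rot: [-3.141, -0.0, 1.319]
ft_force: [3.3, -0.9, -0.5]
opening: 0.0147
grasp_force: 50.1
```

Emit:
{"fn": "drive_tool", "kwargs": {"claw": [1, 1, 1, 1, 1], "translation": [[0.03, -0.008, -0.1], [0, 0, -0.1], [0, 0, 0], [0, 0, 0], [0, 0, 0]], "spin": [0, 0, 0, 0, 0]}}

```text
time_s: 11.85
position: [0.5083, -0.1875, 0.1539]
tcp_rot: [-3.141, -0.0, 1.319]
ft_force: [2.9, -0.7, -2.4]
opening: 0.0148
grasp_force: 50.2
```

Emit:
{"fn": "drive_tool", "kwargs": {"claw": [1, 1, 1, 1, 1], "translation": [[0, 0, -0.1], [0, 0, -0.1], [0, 0, 0], [0, 0, 0], [0, 0, 0]], "spin": [0, 0, 0, 0, 0]}}

```text
time_s: 12.35
position: [0.5083, -0.1876, 0.1524]
tcp_rot: [-3.141, 0.0, 1.319]
ft_force: [-1.0, -0.6, 5.0]
opening: 0.0149
grasp_force: 50.9
```

Emit:
{"fn": "drive_tool", "kwargs": {"claw": [1, 1, 1, 1, 1], "translation": [[0, 0, -0.05], [0, 0, -0.04], [0, 0, 0], [0, 0, 0], [0, 0, 0]], "spin": [0, 0, 0, 0, 0]}}

```text
time_s: 12.85
position: [0.5083, -0.1876, 0.1518]
tcp_rot: [-3.141, 0.0, 1.319]
ft_force: [-0.3, 0.3, 7.0]
opening: 0.0147
grasp_force: 51.3
```

Emit:
{"fn": "drive_tool", "kwargs": {"claw": [1, 1, 1, 1, 1], "translation": [[0, 0, -0.05], [0, 0, -0.05], [0, 0, 0], [0, 0, 0], [0, 0, 0]], "spin": [0, 0, 0, 0, 0]}}

```text
time_s: 13.35
position: [0.5083, -0.1877, 0.1511]
tcp_rot: [-3.142, 0.0, 1.319]
ft_force: [-2.0, 0.6, 9.9]
opening: 0.0147
grasp_force: 51.7
```

Emit:
{"fn": "drive_tool", "kwargs": {"claw": [1, 1, 1, 1, 1], "translation": [[0, 0, -0.05], [0, 0, 0], [0, 0, 0], [0, 0, 0], [0, 0, 0]], "spin": [0, 0, 0, 0, 0]}}

```text
time_s: 13.85
position: [0.5083, -0.1877, 0.1509]
tcp_rot: [3.141, 0.0, 1.319]
ft_force: [-3.0, 1.2, 12.0]
opening: 0.0149
grasp_force: 51.9
```

Emit:
{"fn": "drive_tool", "kwargs": {"claw": [1, 1, 1, 1, 1], "translation": [[0, 0, -0.05], [0, 0, -0.02], [0, 0, 0], [0, 0, 0], [0, 0, 0]], "spin": [0, 0, 0, 0, 0]}}

```text
time_s: 14.35
position: [0.5083, -0.1877, 0.1506]
tcp_rot: [3.141, 0.001, 1.319]
ft_force: [-3.6, 1.7, 14.1]
opening: 0.0151
grasp_force: 52.3
```

Emit:
{"fn": "drive_tool", "kwargs": {"claw": [0.5, 0.5, 0.5, 0.2, 0], "translation": [[0, 0, 0], [0, 0, 0], [0, 0, 0], [0, 0, 0], [0, 0, 0]], "spin": [0, 0, 0, 0, 0]}}

```text
time_s: 14.85
position: [0.5084, -0.1875, 0.1488]
tcp_rot: [-3.141, -0.0, 1.319]
ft_force: [0.5, 0.1, -0.4]
opening: 0.0422
grasp_force: 0.0
```

Emit:
{"fn": "drive_tool", "kwargs": {"claw": [-0.2, -0.2, -0.2, -0.2, -0.2], "translation": [[0, 0, 0], [0, 0, 1], [0, 0, 2], [0, 0, 2], [0, 0, 0]], "spin": [0, 0, 0, 0, 0]}}

```text
time_s: 15.35
position: [0.5104, -0.1886, 0.2024]
tcp_rot: [3.136, 0.001, 1.319]
ft_force: [0.1, -0.0, 0.6]
opening: 0.0514
grasp_force: 0.0
```

Emit:
{"fn": "drive_tool", "kwargs": {"claw": [1, 1, 1, 1, 1], "translation": [[0, 0, 0], [0, 0, 0], [0, 0, 0], [0, 0, 0], [0, 0, 0]], "spin": [0, 0, 0, 0, 0]}}

```text
time_s: 15.85
position: [0.5083, -0.1875, 0.1986]
tcp_rot: [-3.141, -0.0, 1.319]
ft_force: [-0.4, 0.2, 0.0]
opening: 0.0
grasp_force: 0.0
```

```bash
python3 - <<'E'
from h import *
o=get_obs();im=grab_frame("wrist");s=grab_frame("scene");print(o["time_s"],o["position"],o["opening"],o["ft_force"])
a=cv2.resize(im[160:360,240:400],None,fx=2.5,fy=2.5,interpolation=cv2.INTER_CUBIC)
b=cv2.resize(s[130:230,160:238],None,fx=5,fy=5,interpolation=cv2.INTER_CUBIC)
cv2.imwrite("pics/w4c.png",np.hstack([a,b]))
E
```

```text
15.85 [ 0.50832042 -0.1874998   0.1985905 ] 1.435304865289194e-05 [-0.44075368  0.20569938  0.03926258]
```

View pics/w4c.png

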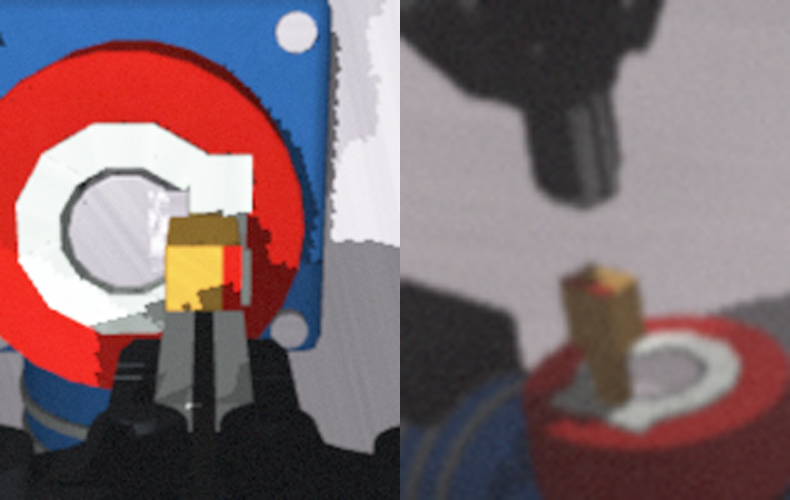

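The key stands upright in the keyway, red stripe towards the rim, with nothing touching it. I'll check how tight it is by pressing on its top with the shut fingers.

Emit:
{"fn": "drive_tool", "kwargs": {"claw": [1, 1, 1, 1, 1], "translation": [[0, 0, -1], [0, 0, -1], [0, 0, -0.5], [0, 0, 0], [0, 0, 0]], "spin": [0, 0, 0, 0, 0]}}

```text
time_s: 16.45
position: [0.5084, -0.1876, 0.1738]
tcp_rot: [-3.141, -0.0, 1.319]
ft_force: [-0.2, 0.0, 0.2]
opening: 0.0001
grasp_force: 0.0
```

Emit:
{"fn": "drive_tool", "kwargs": {"claw": [1, 1, 1, 1, 1], "translation": [[0, 0, -0.1], [0, 0, -0.1], [0, 0, -0.1], [0, 0, -0.05], [0, 0, 0]], "spin": [0, 0, 0, 0, 0]}}

```text
time_s: 16.95
position: [0.5085, -0.1876, 0.1706]
tcp_rot: [-3.142, -0.0, 1.319]
ft_force: [0.3, -0.4, 0.0]
opening: -0.0001
grasp_force: 0.0
```

Emit:
{"fn": "drive_tool", "kwargs": {"claw": [1, 1, 1, 1, 1], "translation": [[0, 0, -0.1], [0, 0, -0.05], [0, 0, -0.05], [0, 0, 0], [0, 0, 0]], "spin": [0, 0, 0, 0, 0]}}

```text
time_s: 17.45
position: [0.5088, -0.1878, 0.1696]
tcp_rot: [3.14, 0.0, 1.319]
ft_force: [-1.8, 0.5, 6.8]
opening: 0.0001
grasp_force: 3.5
```

Emit:
{"fn": "drive_tool", "kwargs": {"claw": [1, 1, 1, 1, 1], "translation": [[0, 0, -0.05], [0, 0, -0.05], [0, 0, 0], [0, 0, 0], [0, 0, 0]], "spin": [0, 0, 0, 0, 0]}}

```text
time_s: 17.95
position: [0.509, -0.1879, 0.1695]
tcp_rot: [3.14, 0.001, 1.319]
ft_force: [-4.2, 0.6, 12.9]
opening: 0.0001
grasp_force: 6.3
```

Emit:
{"fn": "drive_tool", "kwargs": {"claw": [1, 1, 1, 1, 1], "translation": [[0, 0, -0.04], [0, 0, 0], [0, 0, 0], [0, 0, 0], [0, 0, 0]], "spin": [0, 0, 0, 0, 0]}}

```text
time_s: 18.45
position: [0.509, -0.188, 0.1694]
tcp_rot: [3.139, 0.001, 1.319]
ft_force: [-5.0, 1.3, 14.3]
opening: -0.0002
grasp_force: 7.3
```

Emit:
{"fn": "drive_tool", "kwargs": {"claw": [1, 1, 1, 1, 1], "translation": [[0, 0, 0.3], [0, 0, 1], [0, 0, 3], [0, 0, 3], [0, 0, 0]], "spin": [0, 0, 0, 0, 0]}}

```text
time_s: 18.95
position: [0.5109, -0.1888, 0.2446]
tcp_rot: [3.135, 0.002, 1.32]
ft_force: [1.1, -0.6, -0.3]
opening: -0.0002
grasp_force: 0.0
```

Emit:
{"fn": "drive_tool", "kwargs": {"claw": [1, 1, 1, 1, 1], "translation": [[0, 0, 0], [0, 0, 0], [0, 0, 0], [0, 0, 0], [0, 0, 0]], "spin": [0, 0, 0, 0, 0]}}

```text
time_s: 19.45
position: [0.5083, -0.1875, 0.2396]
tcp_rot: [-3.14, -0.0, 1.319]
ft_force: [-0.6, -0.1, -0.4]
opening: 0.0001
grasp_force: 0.0
```

```bash
python3 -c "
from rig import *
print(job_done())"
```

```text
the job is handed in; nothing more can be done
None
```

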